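# Put the seasonings back in their racks

## Robot

A 6-joint arm with a two-finger parallel gripper is mounted at the origin on the work surface; the furniture and walls round the work are solid. World frame = base frame: x ahead of the robot, y to its left, z up, the work surface at z = 0. Lengths are in m, angles in rad, forces in N, time in s.
With the tool pointing down it reaches from about 0.3 to 0.775 m from the base axis. Payload 14.6 kg.
Tool frame: the origin (TCP) lies on the centre line of the jaws, within the pads' length; the fingertips stand 25 mm ahead of it and the grasp point (between the pads) lies 6 mm ahead of it (env.tips_ahead is the distance from the TCP to the fingertips, in m); z points along the fingers, y is the line along which they close (so a half turn about z gives the same grasp; the last joint's range is limited). The gripper opens to 94 mm and grips with 3 to 60 N. Pads are 16 mm wide; open, the fingers measure 119 mm over their backs; the gripper's body (75 mm by 177 mm) begins 78 mm behind the grasp point.
Start: joints at [1.177, 0.3, 1.521, -0, 1.321, -0.067], TCP at [0.177, 0.521, 0.23] pointing down, gripper open.
Joint ranges: [-3.03, 3.03], [-0.79, 2.21], [0.23, 2.52], [-1.04, 4.18], [0, 3.07], [-2.55, 2.55]. Speed limits (rad/s): [2.22, 2.22, 2.57, 3.14, 3.14, 3.14].

## Interface

Orientations are given as a rotation vector (axis times angle).
In Python, from station import env, release, clamp, ik, viewer, models, readout gives the robot as it stands. Calls block until the motion is done:
- env.move_to(position, orientation): joint-space move of the TCP to a pose.
- env.line_to(position, orientation=None, speed=0.15): straight line of the TCP; orientation=None keeps the orientation; speed is the mean speed in m/s.
- env.move_j(angles): joint-space move.
- release() and clamp(): open the fingers fully, or close them until they stop; the grip force is fixed at half the most.
- env.wait(seconds).
- ik(position, orientation): joint angles nearest the present ones, or None.
- viewer.grab_frame(name): name is "scene" or "top"; returns the picture (400x640x3 uint8, red, green, blue); there is no depth.
- viewer.camera_params(name): a dict with "fov_y" (degrees; the focal length in pixels is half the picture's height over the tangent of half this angle, whatever the lens; pixels are square), "cx", "cy" (the principal point, pixels), "cam_to_world" (4x4, takes a point from camera to world coordinates). Camera axes: x right, y up, looking along -z (the intrinsics and any distortion apply to the point x, -y, -z); pixel columns grow to the right and rows downward; lengths in m; the calibration is good to about 2 mm. A picture is of the moment at which its call begins. camera_params takes no time and is no camera call.
A pose or a line that the arm cannot do raises env.MotionError and nothing moves.
- env.hand_in(): hands the job in; it is judged then, once.
Trained networks look in the newest picture that a camera, given by its name, has taken for a name from the list of things; names that differ only in an ending like _2 or _b are one class to them, and where a whole thing is asked for, a point or a joint stands for the part that bears it (a point fixed in the world has none). Each returns a list of dicts, best first, with "p" (0 to 1); they miss things now and then, are a little off and sometimes report something else, mostly with a low value. They report only what shows in the picture. A call takes as long as a camera call.
- models.recognise(camera, target): "bbox" ([centre column, centre row, width, height] in pixels, round what is visible of it).
- models.outline_of(camera, target): "pixels" (400x640 bool, what is visible of it) and "bbox" ([centre column, centre row, width, height] in pixels, round what is visible of it).
- models.mark_of(camera, target): "pixel" ([column, row] in pixels: a listed point, or the origin of a listed thing).
Readings, each from a call of its own:
- readout.current_time_s(): time.
- readout.current_joint_positions(): joint angles.
- readout.current_joint_vel(): joint speeds.
- readout.current_joint_efforts(): joint torques, N m.
- readout.current_tcp_pos(): TCP position.
- readout.current_tool_rot(): TCP orientation.
- readout.current_wrist_force(): force on the tool from outside, world axes, zero at the start.
- readout.current_ft_torque(): the same for the moment, N m.
- readout.current_opening(): finger opening in m.
- readout.current_finger_force(): force on a finger pad.
Only numpy, scipy, OpenCV 4.12 (cv2) and the standard library are available. Lean on these libraries where they do the work, as an engineer would, in place of code of your own. Each camera call takes 0.05 s, during which the arm holds its last target. There are 200 camera calls.

## Task

Put the seasonings away after baking: the two spice jars go in the pale spice rack, one in each hole (either way round), and the pepper mill and the dropper bottle go in the dark cruet stand, the mill in the large hole and the bottle in the small one. Each must stand upright with its foot fully down on the rack's base board; set them in gently, do not drop them or knock them over.

Things in the scene. Friction and masses are not known exactly. Their poses are not given: they have to be found in the camera images.
- red_jar_center (a point): Point listed: its centre, half-way up; z axis up. Stands loose and upright on the table among the others at the start. Spice jar: clear glass with a dark label and a bright red cap, round, 45 mm across, 106 mm tall (cap: top 21 mm). About 110 g.
- green_jar_center (a point): Point listed: its centre, half-way up; z axis up. Stands loose and upright on the table among the others at the start. Spice jar: pale glass jar with a green label and a white cap with a green top, round, 47 mm across, 98 mm tall (cap: top 21 mm). About 110 g.
- pepper_mill_center (a point): Point listed: its centre, half-way up; z axis up. Stands loose and upright on the table among the others at the start. Turned brown wooden pepper mill, round, 170 mm tall, foot 58 mm across, slimmer waist; round head 50 mm across between 123 and 159 mm above its foot (widest and easiest to grip about 141 mm up), small metal knob on top. The head does not turn. About 180 g.
- dropper_center (a point): Point listed: its centre, half-way up; z axis up. Stands loose and upright on the table among the others at the start. Small amber flavouring bottle with a black dropper cap, round, 102 mm tall; body 33 mm across up to 70 mm above its foot, cap neck 24 mm across, rubber bulb 13 mm across on top. About 70 g.
- spice_rack: Pale wooden rack, fixed, 80 mm (its x) by 150 mm (its y). Origin: centre of its underside, on the table; z up. Base board, top at z = 12 mm; above it a deck, z = 28 to 38 mm, with two round holes of 57 mm (3 mm chamfer) at x = 0, y = +34 and -34 mm in its frame. A jar passes through a hole and stands on the base board. Post heads at the corners rise to 43 mm.
- cruet_stand: Dark wooden rack, fixed, 92 mm (its x) by 166 mm (its y). Origin: centre of its underside, on the table; z up. Base board, top at z = 12 mm; above it a deck, z = 28 to 38 mm, with a 70 mm round hole at x = 0, y = +37 mm and a 45 mm one at x = 0, y = -46 mm in its frame (3 mm chamfers). Things pass through a hole and stand on the base board. Post heads at the corners rise to 43 mm.

How it is judged:
By the outcome, as a careful person would: the job done as asked, in the order asked, and still so for the second after the job is handed in, with the robot touching nothing.
It also fails if it takes over 102 s, if anything falls off the work surface, if the arm or the gripper's body presses on something with over 40 N, if the wrist force passes 120 N, or if a joint passes its speed limit or range.

## Working session

There is one attempt and no reset: what is moved stays moved. The work goes in short steps, each a Python script; the robot and the scene stay as the last script left them, time stands still between calls to the robot, and variables do not carry over. Pictures are saved under pics/ and viewed, at most 14 in all, crops included, and the job is handed in when it is done.

```bash
ls; mkdir -p pics; cat > h.py <<'E'
import numpy as np, cv2
from station import env, release, clamp, ik, viewer, models, readout
E
python3 - <<'E'
from h import *
for c in ("scene","top"):
    im=viewer.grab_frame(c); cv2.imwrite(f"pics/{c}0.png",im[:,:,::-1])
    print(c,viewer.camera_params(c))
    for t in ["red_jar_center","green_jar_center","pepper_mill_center","dropper_center","spice_rack","cruet_stand"]:
        print(t,[(np.round(d["pixel"],1).tolist(),round(d["p"],2)) for d in models.mark_of(c,t)[:3]],[(np.round(d["bbox"],1).tolist(),round(d["p"],2)) for d in models.recognise(c,t)[:2]])
print(readout.current_time_s(),readout.current_tool_rot())
E
```

```text
pics
scene {'fov_y': 43.30377396851945, 'cx': 318.3939354056434, 'cy': 197.92233301730084, 'cam_to_world': array([[ 0.85974932,  0.37936867, -0.34192181,  0.19269402],
       [-0.510681  ,  0.6307242 , -0.58428752, -0.58353803],
       [-0.00600201,  0.67695377,  0.73600107,  0.79342288],
       [ 0.        ,  0.        ,  0.        ,  1.        ]])}
red_jar_center [([361.8, 302.6], 0.75)] [([362.4, 303.4, 27.3, 53.7], 0.9)]
green_jar_center [([271.3, 187.4], 0.98), ([361.0, 302.8], 0.27)] [([272.7, 186.3, 24.8, 48.0], 0.86)]
pepper_mill_center [([239.4, 135.4], 0.76)] [([242.2, 137.3, 36.7, 70.0], 0.75)]
dropper_center [([297.9, 247.8], 0.86), ([273.6, 186.5], 0.29)] [([302.1, 251.7, 23.9, 41.6], 0.8)]
spice_rack [([310.8, 166.2], 0.97)] [([312.7, 158.4, 69.4, 65.3], 0.61)]
cruet_stand [([400.9, 246.2], 0.72)] [([403.2, 240.5, 94.4, 80.7], 0.73)]
top {'fov_y': 52.392704549191954, 'cx': 317.89690737090194, 'cy': 195.786114503508, 'cam_to_world': array([[ 0.01267731,  0.99553004, -0.09359077,  0.46807414],
       [-0.99989644,  0.01198375, -0.00796889, -0.01281204],
       [-0.0068117 ,  0.0936821 ,  0.99557886,  0.93670959],
       [ 0.        ,  0.        ,  0.        ,  1.        ]])}
red_jar_center [([425.1, 233.5], 0.66)] [([427.9, 234.6, 32.1, 22.9], 0.58)]
green_jar_center [([275.1, 235.7], 0.85)] [([276.9, 231.6, 27.8, 19.9], 0.7)]
pepper_mill_center [([206.2, 234.4], 0.58)] [([209.1, 233.6, 43.9, 23.0], 0.9)]
dropper_center [([351.1, 245.2], 0.51)] [([353.5, 245.1, 19.2, 14.5], 0.46)]
spice_rack [([253.6, 179.9], 0.72)] [([249.5, 175.3, 74.4, 43.8], 0.66), ([381.0, 161.6, 80.2, 54.5], 0.48)]
cruet_stand [([378.3, 166.6], 0.76)] [([382.1, 161.1, 81.1, 53.9], 0.73)]
1.3 [5.11017947e-01 3.09973628e+00 2.10472841e-05]
```

View pics/scene0.png

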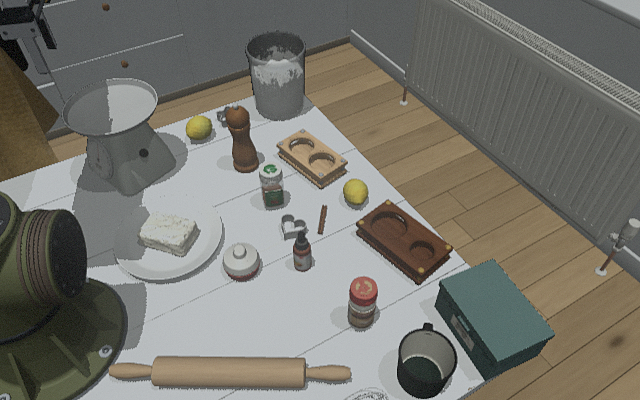

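View pics/top0.png

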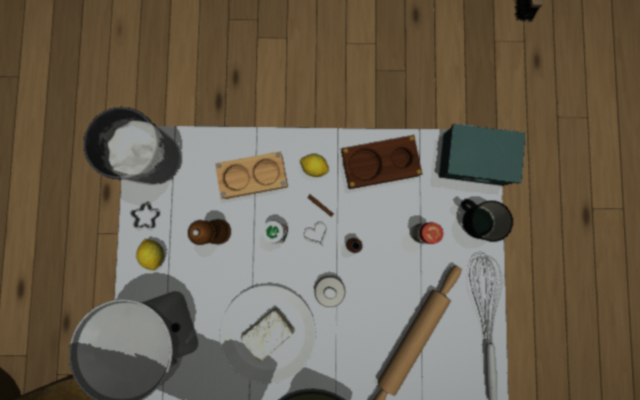

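Both pictures agree with the networks. In the scene view the mill is at (242,137), green jar (272,186), dropper (303,251), red jar (362,303), pale rack (312,158) and dark rack (404,240). In the top view the large dark hole is on the left at (365,164). Next I'll fit silhouettes to the outlines.

```bash
cat >> h.py <<'E'
from scipy.optimize import minimize
def project(c,P):
    k=viewer.camera_params(c); M=np.linalg.inv(k["cam_to_world"]); f=200/np.tan(np.radians(k["fov_y"]/2))
    q=P@M[:3,:3].T+M[:3,3]
    return np.c_[k["cx"]+f*q[:,0]/-q[:,2], k["cy"]-f*q[:,1]/-q[:,2]]
A=np.linspace(0,2*np.pi,40,endpoint=False)
def rings(prof): # list of convex sections, each [(z,r),...]
    return [np.array([[r*np.cos(a),r*np.sin(a),z] for z,r in s for a in A]) for s in prof]
def box(x,y,z0,z1): return np.array([[i*x/2,j*y/2,z] for i in(-1,1) for j in(-1,1) for z in(z0,z1)])
SH={"red_jar_center":rings([[(0,.0225),(.106,.0225)]]),"green_jar_center":rings([[(0,.0235),(.098,.0235)]]),
"pepper_mill_center":rings([[(0,.029),(.02,.029)],[(.0,.021),(.14,.019)],[(.123,.02),(.132,.0245),(.141,.025),(.15,.0245),(.159,.018)],[(.155,.007),(.17,.007)]]),
"dropper_center":rings([[(0,.0165),(.07,.0165)],[(.07,.012),(.083,.012)],[(.08,.0065),(.102,.0065)]]),
"spice_rack":[box(.08,.15,0,.038)],"cruet_stand":[box(.092,.166,0,.038)]}
S=8
def render(c,t,p):
    x,y,th=p; R=np.array([[np.cos(th),-np.sin(th),0],[np.sin(th),np.cos(th),0],[0,0,1]])
    m=np.zeros((1600,2560),np.uint8)
    for P in SH[t]:
        u=project(c,P@R.T+[x,y,0])
        cv2.fillConvexPoly(m,cv2.convexHull(np.round((u+.5)*4*16).astype(np.int32)),255,cv2.LINE_AA,4)
    return cv2.resize(m,(640,400),interpolation=cv2.INTER_AREA)/255.
def ground(c,uv,z):
    k=viewer.camera_params(c); T=k["cam_to_world"]; f=200/np.tan(np.radians(k["fov_y"]/2))
    d=T[:3,:3]@np.array([(uv[0]-k["cx"])/f,-(uv[1]-k["cy"])/f,-1]); o=T[:3,3]
    return (o+d*(z-o[2])/d[2])[:2]
def fit(t,cams,masks,p0,yaw):
    def cost(v):
        p=(v[0],v[1],v[2] if yaw else 0)
        return sum(np.abs(render(c,t,p)-masks[c]).sum()/masks[c].sum() for c in cams)
    n=3 if yaw else 2
    sx=np.vstack([p0[:n]]+[np.array(p0[:n])+d for d in np.diag([.008,.008,.1][:n])])
    r=minimize(cost,p0[:n],method="Nelder-Mead",options=dict(initial_simplex=sx,xatol=2e-4,fatol=1e-4,maxfev=90))
    return r.x,r.fun
E
cat > m.py <<'E'
from h import *
H={"red_jar_center":.053,"green_jar_center":.049,"pepper_mill_center":.085,"dropper_center":.051,"spice_rack":0,"cruet_stand":0}
for t,z in H.items():
    masks={};P={}
    for c in("scene","top"):
        o=models.outline_of(c,t); 
        if o: masks[c]=o[0]["pixels"].astype(float)
        m=models.mark_of(c,t)
        if m: P[c]=ground(c,m[0]["pixel"],z)
    p0=list(np.mean(list(P.values()),0))+[0.1]
    yaw=z==0
    print(t,"marks",{c:np.round(v,4).tolist() for c,v in P.items()})
    for cams in (["scene"],["top"],["scene","top"]):
        if all(c in masks for c in cams):
            x,f=fit(t,cams,masks,p0,yaw); print("   ",cams,np.round(x,4),round(f,3))
E
time python3 m.py
```

```text
red_jar_center marks {'scene': [0.4773, -0.2381], 'top': [0.4721, -0.2384]}
    ['scene'] [ 0.4758 -0.2396] 0.054
    ['top'] [ 0.4744 -0.2383] 0.051
    ['scene', 'top'] [ 0.4751 -0.2391] 0.13
green_jar_center marks {'scene': [0.4708, 0.0823], 'top': [0.4632, 0.0863]}
    ['scene'] [0.4738 0.086 ] 0.058
    ['top'] [0.4727 0.0872] 0.074
    ['scene', 'top'] [0.4733 0.0869] 0.147
pepper_mill_center marks {'scene': [0.4693, 0.2245], 'top': [0.4643, 0.2264]}
    ['scene'] [0.4716 0.2218] 0.118
    ['top'] [0.4702 0.2225] 0.088
    ['scene', 'top'] [0.4708 0.2221] 0.214
dropper_center marks {'scene': [0.4418, -0.0817], 'top': [0.4449, -0.0789]}
    ['scene'] [ 0.4464 -0.0876] 0.191
    ['top'] [ 0.4458 -0.084 ] 0.171
    ['scene', 'top'] [ 0.4467 -0.0849] 0.393
spice_rack marks {'scene': [0.5965, 0.1394], 'top': [0.5914, 0.1447]}
    ['scene'] [0.6031 0.1487 0.1802] 0.056
    ['top'] [0.6007 0.1478 0.1994] 0.033
    ['scene', 'top'] [0.6011 0.1478 0.1982] 0.099
cruet_stand marks {'scene': [0.6344, -0.1479], 'top': [0.6261, -0.145]}
    ['scene'] [ 0.6359 -0.1456  0.1954] 0.028
    ['top'] [ 0.6341 -0.146   0.1963] 0.026
    ['scene', 'top'] [ 0.6348 -0.1458  0.1961] 0.062
real	0m5.092s
user	0m5.159s
sys	0m1.020s
```

```bash
cat >> h.py <<'E'
def rot(x,y,z,phi):
    best=None
    for p in (phi,phi+np.pi):
        n=(p+np.pi/2)/2; o=np.array([np.cos(n),np.sin(n),0])*np.pi
        q=ik([x,y,z],o)
        if q is not None and (best is None or abs(q[5])<abs(best[0][5])): best=(q,o)
    return best[1]
HOLE={}
for r,(x,y,th),hs in (("s",(.6011,.1478,.198),{"L":.034,"R":-.034}),("c",(.6348,-.1458,.196),{"L":.037,"R":-.046})):
    for k,d in hs.items(): HOLE[r+k]=(x-np.sin(th)*d,y+np.cos(th)*d,th)
def say(m): print(m,"t%.1f"%readout.current_time_s(),"F",np.round(readout.current_wrist_force(),1),"op %.4f"%readout.current_opening())
def pick(x,y,phi,g,carry,high=.25):
    z=g+.006; o=rot(x,y,z,phi)
    env.move_to([x,y,max(high,z+.06)],o)
    env.line_to([x,y,z],speed=.2); clamp(); say("clamped")
    env.line_to([x,y,z+.02],speed=.1); env.line_to([x,y,z+carry],speed=.25); say("lifted")
def place(hole,g,carry):
    x,y,phi=HOLE[hole]; z=g+.006; o=rot(x,y,z+carry,phi)
    env.move_to([x,y,z+carry],o); env.line_to([x,y,z+.045],speed=.2)
    env.wait(.2); f0=np.array(readout.current_wrist_force()); say("above")
    for h in (.034,.025,.018,.0145,.013,.0122):
        env.line_to([x,y,z+h],speed=.06); f=np.array(readout.current_wrist_force())-f0
        if np.linalg.norm(f)>(4 if h>.014 else 6): print("contact at",h,np.round(f,1)); break
    say("down h=%.4f"%h); return h
def leave(up=.25):
    release(); p=readout.current_tcp_pos(); env.line_to([p[0],p[1],max(up,p[2]+.06)],speed=.2); say("left")
E
python3 - <<'E'
from h import *
say("start")
pick(.4465,-.0855,np.pi/2,.054,.11)
h=place("cR",.054,.11)
if h<.0135: leave()
E
```

```text
start t2.5 F [ 0.8  0.7 -0.1] op 0.0936
clamped t7.0 F [ 0.   0.7 -0.1] op 0.0318
lifted t7.8 F [ 0.1 -0.7 -0.6] op 0.0318
above t10.1 F [ 0.   0.5 -0.9] op 0.0319
down h=0.0122 t11.8 F [-1.1 -0.3  0.2] op 0.0316
left t13.8 F [ 0.2 -0.5 -0.4] op 0.0941
```

```bash
python3 - <<'E'
from h import *
pick(.4708,.2221,np.arctan2(.2221,.4708),.141,.13)
h=place("cL",.141,.13)
if h<.0135: leave(.27)
cv2.imwrite("pics/s1.png",viewer.grab_frame("scene")[:,:,::-1])
E
```

```text
clamped t17.0 F [0.1 0.3 0.5] op 0.0476
lifted t17.9 F [ 0.7  0.2 -1.3] op 0.0472
above t20.1 F [-1.   0.2 -1.4] op 0.0469
down h=0.0122 t21.7 F [-1.3  0.4 -1.5] op 0.0474
left t23.3 F [-0.9  0.2 -1. ] op 0.0940
```

View pics/s1.png

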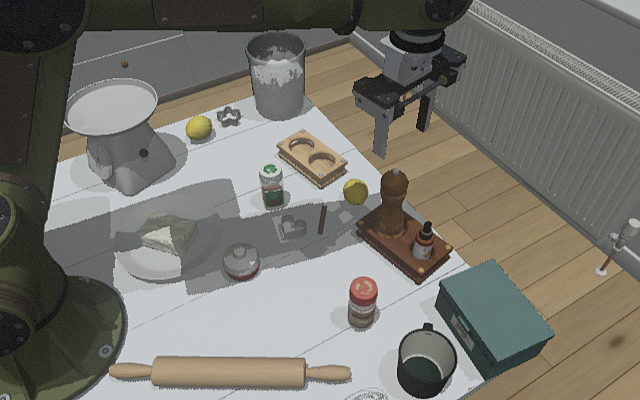

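The mill at (395,205) and the dropper at (424,240) stand upright in the dark stand. The jars are next.

```bash
python3 - <<'E'
from h import *
pick(.4751,-.2391,0.,.062,.19)
h=place("sR",.062,.19)
if h<.0135:
    leave()
    pick(.4733,.0869,.198,.062,.12)
    h=place("sL",.062,.12)
    if h<.0135: leave(.28); env.move_j([1.177,.3,1.521,0,1.321,-.067])
for c in("scene","top"): cv2.imwrite(f"pics/{c}2.png",viewer.grab_frame(c)[:,:,::-1])
s=cv2.imread("pics/scene2.png")[120:290,260:470]; cv2.imwrite("pics/crop2.png",cv2.resize(s,None,fx=3.5,fy=3.5,interpolation=cv2.INTER_CUBIC))
for t,z,hh in (("red_jar_center",.065,"sR"),("green_jar_center",.061,"sL"),("pepper_mill_center",.097,"cL"),("dropper_center",.063,"cR")):
    for c in("scene","top"):
        for m in models.mark_of(c,t)[:1]: print(t,c,np.round(ground(c,m["pixel"],z)-HOLE[hh][:2],4))
say("end")
E
```

```text
clamped t26.0 F [ 0.2  0.9 -0.3] op 0.0441
lifted t27.2 F [ 0.3  0.1 -2.6] op 0.0435
above t29.7 F [-1.3 -0.1 -1.9] op 0.0440
down h=0.0122 t31.3 F [-0.1 -0.7 -2.2] op 0.0440
left t33.2 F [ 0.6 -1.  -1.2] op 0.0938
clamped t35.6 F [-1.1 -0.1  0.5] op 0.0511
lifted t36.5 F [ 0.1 -0.  -2.1] op 0.0508
above t37.9 F [ 0.7  0.2 -1.2] op 0.0511
down h=0.0122 t39.6 F [-0.1 -1.2 -1.6] op 0.0511
left t41.5 F [ 0.8 -0.2 -0.6] op 0.0935
red_jar_center scene [0.0004 0.005 ]
red_jar_center top [-0.0008 -0.0026]
green_jar_center scene [-0.0016  0.0031]
green_jar_center top [-0.0008 -0.0041]
pepper_mill_center scene [0.002  0.0051]
pepper_mill_center top [-0.0055  0.0017]
dropper_center scene [-0.0018 -0.0005]
dropper_center top [0.0009 0.0012]
end t44.0 F [-0.5  0.3  0. ] op 0.0940
```

View pics/crop2.png

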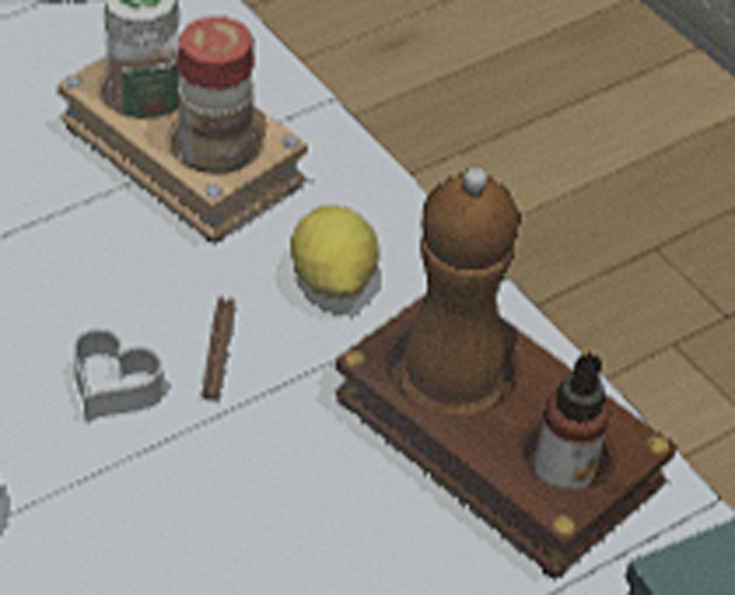

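View pics/top2.png

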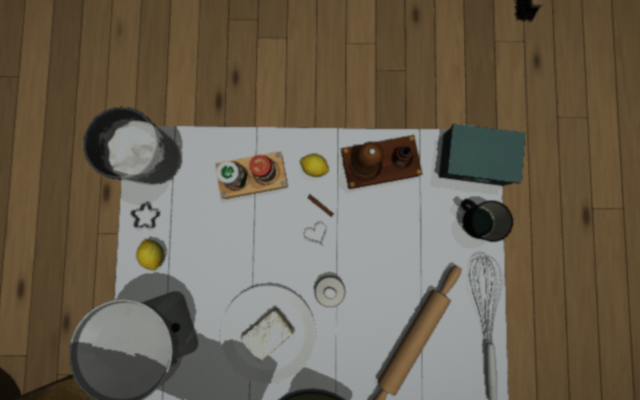

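All four are seated and look upright in both views. The green jar's grip opening of 51 mm against the nominal 47 mm is odd, so I'll fit height, radius and tilt from the outlines.

```bash
python3 - <<'E'
from h import *
from scipy.optimize import minimize
import h
base={k:v for k,v in SH.items()}
for t,hh in (("red_jar_center","sR"),("green_jar_center","sL"),("pepper_mill_center","cL"),("dropper_center","cR")):
    mk={c:models.outline_of(c,t)[0]["pixels"].astype(float) for c in("scene","top")}
    zs=.038 # visible part above deck
    def cost(v):
        x,y,z0,a,b=v; out=0
        P=[]
        for s in base[t]:
            q=s+[0,0,z0]; q=q.copy(); w=q[:,2]-.012
            q[:,0]+=a*w; q[:,1]+=b*w; q[:,2]=np.maximum(q[:,2],.034); P.append(q)
        h.SH[t]=P
        return sum(np.abs(render(c,t,(x,y,0))-mk[c]).sum()/mk[c].sum() for c in mk)
    x0=np.array([*HOLE[hh][:2],.012,0,0])
    r=minimize(cost,x0,method="Nelder-Mead",options=dict(initial_simplex=np.vstack([x0]+[x0+d for d in np.diag([.005,.005,.006,.06,.06])]),maxfev=250))
    print(t,"dxy",np.round(r.x[:2]-x0[:2],4),"foot z",round(r.x[2],4),"tilt",np.round(r.x[3:],3),round(r.fun,3),"at x0",round(cost(x0),3))
E
python3 - <<'E'
import cv2
for n,m in (("scene0",0),):
    a=cv2.imread("pics/scene2.png")[110:200,260:360]; b=cv2.imread("pics/scene0.png")[150:240,230:330]
    cv2.imwrite("pics/cmp.png",cv2.resize(cv2.hconcat([a,b]),None,fx=4,fy=4,interpolation=cv2.INTER_CUBIC))
E
```

```text
red_jar_center dxy [-0.0012 -0.0017] foot z 0.0125 tilt [-0.     0.005] 0.229 at x0 0.263
green_jar_center dxy [-0.0013 -0.0029] foot z 0.0108 tilt [0.005 0.031] 0.121 at x0 0.181
pepper_mill_center dxy [-0.0003  0.0004] foot z 0.0055 tilt [-0.001  0.011] 0.169 at x0 0.255
dropper_center dxy [0.0006 0.0021] foot z -0.0021 tilt [ 0.034 -0.006] 0.324 at x0 0.54
```

View pics/cmp.png

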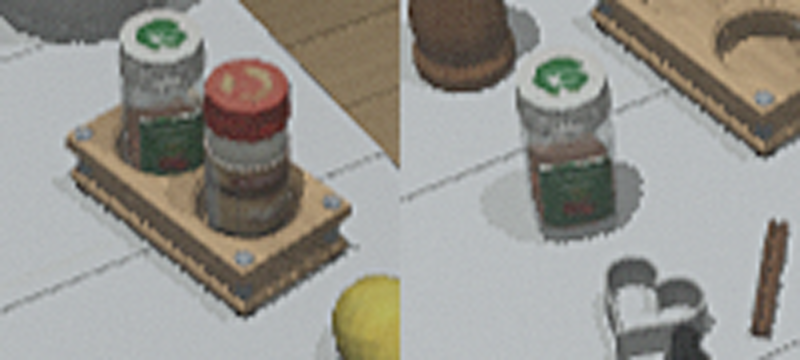

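The fits show all four with the foot down and upright to within the fit's accuracy. The green jar's cap sits level next to the red one.

```bash
python3 -c "
from h import *
print(env.hand_in())"
```

```text
the job is handed in; nothing more can be done
None
```

All four pieces are in their holes, upright and fully down as far as the camera fits show, and I handed the job in at about 45 s of the 102 s; no verdict came back, and the green jar gripped at 51 mm instead of 47 mm for a reason I did not find.

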